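# Swap the packing block for the screw prop under a jacketed fossil

## Task

The overhanging lip of the plaster-jacketed fossil rests on a wooden packing block. Spin the knurled brass collar of the screw prop up its threaded post until the arm's cork pad has taken the weight and the block is loose, raising the lip by no more than about 2 mm; only then draw the block out, without dragging it under load or letting the fossil sag or shift, and leave it lying or standing in the plywood tray. Do not lean on the fossil, and leave the jar, the brush and the rock fragment where they are.

Things in the scene. Friction and masses are not known exactly. Their poses are not given: they have to be found in the camera images.
- jacket: plaster-jacketed fossil, loose, about 9 kg: white lump 310 x 290 x 160 mm, brown bones in a window on top. Stands on its rounded belly and would tip towards its lip if unsupported. Origin: on the bench below the belly line on which it rocks; x along the lip, z up; the lip overhangs to -y, its edge 200 mm from the origin.
- lip (a point): middle of the lip's upper edge, 107 mm over the bench; rises and sinks with the lip. The lip is 270 mm long, flat on top for 30 mm in from the edge, then the jacket rises to 160 mm. Its underside is rough, unevenly 82 to 89 mm over the bench: where the pad meets it is found only by feel. The block holds it up with 14 to 20 N.
- block: pine packing block, 45 (x) x 95 (y) x 85 mm (z), about 0.2 kg, loose, under the lip to either side of the prop. Origin on its underside, midway in x, 20 mm from its inner (+y) end face and 75 mm from its outer (-y) end face; +y points in under the lip. 45 mm of it is under the lip, 50 mm sticks out. It draws out with about 2 N when loose, over 12 N under the lip's weight.
- block_mid (a point): centre of the packing block, 27.5 mm from its origin along its -y, 42.5 mm above its underside
- prop: screw prop, fixed to the bench: green base plate 90 x 185 x 12 mm, threaded steel post 24 mm thick. Origin: on the bench right under the cork pad; +y points in under the lip; the post's axis is 125 mm from the origin along -y.
- post_top (a point): centre of the top of the threaded post, 88 mm above the bench
- collar_top (a point): centre of the top face of the knurled brass collar, 58 mm across, 20 mm high (down from this point). Climbs 12 mm a turn, anticlockwise seen from above, at most 20 mm; starts with its top 57 to 59 mm over the bench; stays where left. Takes about 0.08 N m to turn, 0.15 to 0.4 once the lip bears on the pad; from first touch until the block is loose it climbs about 1 mm.
- prop_arm: the prop's arm, keyed to the post so that it cannot turn, riding on the collar. Origin: on the post's axis at the collar's top face; y along the arm to the pad. Hub round the post 40 mm across (51 at its foot), 18 mm high, on the collar; bar 14 mm wide along +y, its upper face 16 mm above the origin: fingers put over the collar from above must stay clear of it.
- pad (a point): centre of the upper face of the cork pad, 30 mm across, at the end of the arm: 125 mm from the post's axis, 22 mm above the collar's top face
- tray: open plywood tray, fixed: 200 (x) x 170 (y) x 30 mm high outside, walls and floor 8 mm thick. Origin: centre of its underside on the bench.
- jar: bystander: amber jar with black cap, 52 mm across, 75 mm high. Origin: centre of its underside.
- brush: bystander: wooden brush 190 mm long lying on the bench, along its x.
- fragment: bystander: rock fragment 48 mm across, 24 mm high. Origin: centre of its underside.
Mind the look-alikes: they are no part of the job. Of the things shaped like the block, the pine one is meant. What is shaped like the prop but pink is not meant.

How it is judged:
On the way, in this order (a step that is already met when the one before it is completed fails the run):
1. the prop has taken the weight of the lip and the block is loose (contact force between prop_arm and jacket above 8 N and contact force between block and jacket below 5 N and distance of block from where it was at the start of the episode below 0.01 m), for 0.3 s.
2. the block is drawn out clear of the lip (distance of block from where it was at the start of the episode above 0.07 m), for 0.1 s.
At the end, for the whole second after the job is handed in: The lip bears on the prop's cork pad (more than 8 N), within 2.5 mm of its start; the block rests in the tray (its centre within 80 by 65 mm of the tray's middle and under 62 mm high); all released and still (contact force between prop_arm and jacket above 8 N and contact force between block and tray above 0.5 N and distance of lip from where it was at the start of the episode below 0.0025 m and height (world z) of block_mid below 0.062 m and x of block_mid in the frame of tray between -0.08 and 0.08 m and y of block_mid in the frame of tray between -0.065 and 0.065 m and linear speed of block below 0.02 m/s and linear speed of jacket below 0.01 m/s); the robot touches nothing.
It fails at once if the lip is raised, sagged or shifted by more than 2.5 mm (distance of lip from where it was at the start of the episode above 0.0025 m).
It fails at once if the block is dragged (more than 6 mm) while the lip still bears on it with more than 6 N (distance of block from where it was at the start of the episode above 0.006 m and contact force between block and jacket above 6 N).
It fails at once if the robot leans on the fossil (more than 8 N) (contact force between any of the fingers, the arm and jacket above 8 N).
It fails at once if the jar, the brush or the fragment is moved by more than 25 mm (distance of any of jar, brush, fragment from where it was at the start of the episode above 0.025 m).
It also fails if it takes over 72 s, if anything falls off the work surface, if the arm or the gripper's body presses on something with over 40 N, if the wrist force passes 120 N, or if a joint passes its speed limit or range.

## Robot

A 6-joint arm with a two-finger parallel gripper is mounted at the origin on the work surface. World frame = base frame: x ahead of the robot, y to its left, z up, the work surface at z = 0. Lengths are in m, angles in rad, forces in N, time in s.
With the tool pointing down it reaches from about 0.35 to 0.775 m from the base axis. Payload 7.3 kg.
Tool frame: the origin (TCP) lies on the centre line of the jaws, within the pads' length; the fingertips stand 11 mm ahead of it and the grasp point (between the pads) lies 8 mm behind it; z points along the fingers, y is the direction in which the jaws open and shut (so a half turn about z gives the same grasp; the last joint's range is limited). The gripper opens to 92 mm and grips with 3 to 60 N. Pads are 19 mm wide; open, the fingers measure 130 mm over their backs; the gripper's body (75 mm by 190 mm) begins 47 mm behind the grasp point.
Start: joints at [-1.481, 0.342, 1.524, -0, 1.275, -0.146], TCP at [0.123, -0.51, 0.238] pointing down, gripper open.
Joint ranges: [-2.53, 2.53], [-0.77, 2.02], [0.04, 2.7], [-1, 4.14], [0.28, 2.66], [-3.11, 3.11]. Speed limits (rad/s): [2.57, 2.57, 3.14, 3.14, 3.14, 3.14].

## Interface

Orientations are given as [roll, pitch, yaw] about the fixed x, y, z axes, in that order (R = Rz(yaw) Ry(pitch) Rx(roll)).
In Python, from cell import robot gives the robot as it stands.
- The arm moves only by the tool jog_arm, never from a script. Its argument "deltas" is one flat list of numbers, 6 for each row, row after row: the shift along the world's x, y, z in units of 0.1 m (1.0 is 0.1 m), then the turn, a rotation vector about the world's x, y, z in units of 90 degrees (1.0 is 90 degrees). A call has 1 to 5 rows; each row is the pose to reach, as a shift and turn from the pose commanded when the call began; what a row does not reach only later rows make up. A row lasts 1/12 s, in which the tool goes at most 41.7 mm and 7.16 degrees, less where a joint would pass 70% of its speed; a pose out of reach is approached as far as the arm can. A call with a number of a shift or a turn outside -1 to 1 is refused whole. A call with a gripper value outside its range is refused whole. "claw" is the opening, from 0 (shut) to 1 (fully open), set as the call begins (left out, the last holds). The fingers move at their own pace and stop on an object; "newtons" is the grip in N (left out, the last holds). Time passes only in rows, so rows that repeat a pose let the fingers close. It gives the time, the measured TCP pose, the force and the opening at its end, in the units of the state.
- robot.observe(): the state, without advancing time (a new reading comes with each control period).
- robot.read_camera(name): name is "side" or "top" or "wrist"; returns the picture (420x560x3 uint8, red, green, blue); there is no depth.
- robot.camera_params(name): a dict with "fx", "fy", "cx", "cy" (pixels), "R" (3x3) and "t" (3): a world point X has camera coordinates R X + t. Camera axes: x right, y down, z forward; pixel columns grow to the right and rows downward; lengths in m; the calibration is good to about 2 mm. A picture is of the moment at which its call begins: read the wrist's pose just before it. camera_params takes no time and is no camera call; for the wrist camera it gives the pose at the moment of the call.
- robot.hand_in(): hands the job in, once; it reports no verdict.
The state is a dict: "time": time; "qpos": joint angles; "qvel": joint speeds; "joint_efforts": joint torques, N m; "tool_pos": TCP position; "tool_rot": TCP orientation; "contact_force": force on the tool from outside, world axes, zero at the start; "torque": the same for the moment, N m; "opening": finger opening in m.
Only numpy, scipy, OpenCV 4.12 (cv2) and the standard library are available. Lean on these libraries where they do the work, as an engineer would, in place of code of your own. Each camera call takes 0.05 s, during which the arm holds its last target. There are 200 camera calls.

## Working session

There is one attempt and no reset: what is moved stays moved. The work goes in short steps, Python scripts to look and compute and a tool call to move; the robot and the scene stay as the last step left them, time stands still between calls to the robot, and variables do not carry over. Pictures are saved under pics/ and viewed, about 8 in all and at most 12, crops included, and the job is handed in when it is done.

Besides the shell and the picture viewer there is one more tool, called by a JSON object that holds its "name" and its "arguments". jog_arm: Moves the arm, as the interface text tells. Its arguments: {"type":"object","properties":{"deltas":{"type":"array","items":{"type":"number"}},"claw":{"type":"number"},"newtons":{"type":"number"}},"required":["deltas"]}

```bash
ls; mkdir -p pics
python3 - <<'E'
from cell import robot
import cv2,numpy as np
for n in ("top","side"):
    im=robot.read_camera(n); cv2.imwrite(f"pics/{n}0.png",cv2.resize(im[:,:,::-1],(800,600),interpolation=cv2.INTER_CUBIC))
    p=robot.camera_params(n); np.save(f"{n}.npy",p,allow_pickle=True); print(n,p)
s=robot.observe(); print(s)
E
```

```text
pics
top {'fx': 445.12701085055454, 'fy': 445.12701085055454, 'cx': 279.2819177071547, 'cy': 213.07119746478648, 'R': array([[-0.00434938, -0.99996028,  0.00777959],
       [-0.98322247,  0.00285762, -0.1823881 ],
       [ 0.18235862, -0.00844234, -0.98319584]]), 't': array([-0.01880454,  0.54755428,  1.20227839])}
side {'fx': 398.4333191308836, 'fy': 398.4333191308836, 'cx': 282.9757950488591, 'cy': 211.41147237982875, 'R': array([[-0.96792906, -0.25109088,  0.00816747],
       [-0.15631067,  0.57647303, -0.80202607],
       [ 0.19667311, -0.777581  , -0.59723319]]), 't': array([0.48788998, 0.16178812, 1.14650197])}
{'time': 0.1, 'qpos': array([-1.48097888e+00,  3.42615884e-01,  1.52490859e+00,  8.24097124e-06,
        1.27542948e+00, -1.46026393e-01]), 'qvel': array([ 0.00095414, -0.00090381, -0.00336445,  0.00084814,  0.00087794,
        0.00175807]), 'joint_efforts': array([ 1.59192892e-03, -4.32006347e+01, -2.44694030e+01,  7.19582615e-02,
        5.26890904e-02, -4.74642491e-05]), 'tool_pos': array([ 0.12265203, -0.51011017,  0.23713825]), 'tool_rot': array([-3.14024698e+00, -2.05877900e-04,  2.35841298e-01]), 'contact_force': array([-0.96487537,  0.93165456, -0.76530896]), 'torque': array([-0.01111273, -0.01864251, -0.01135758]), 'opening': 0.09215728367472102}
```

View pics/top0.png

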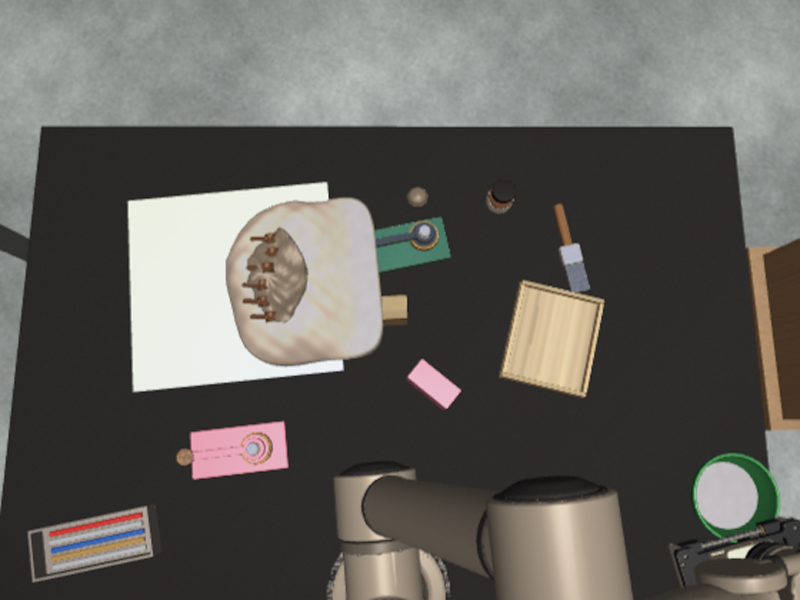

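View pics/side0.png

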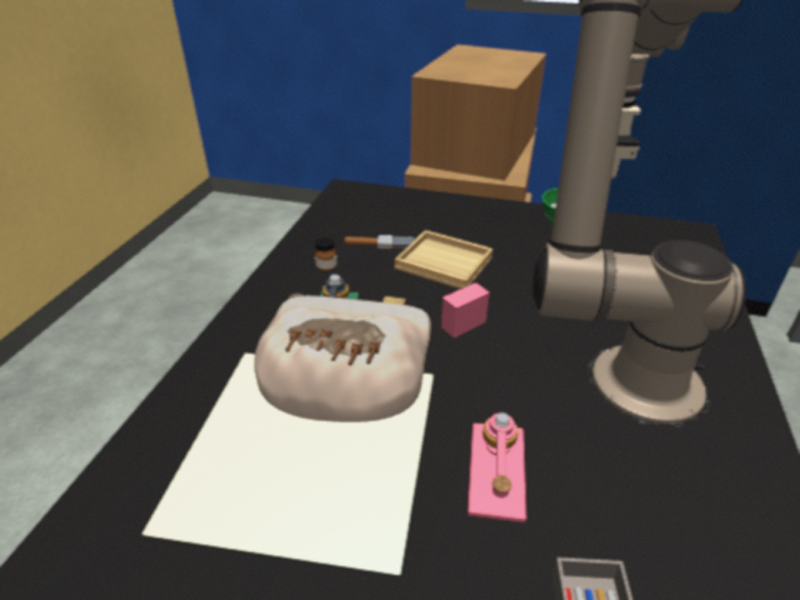

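The top view shows the green prop with its post at about (425,229), the pine block protruding at (395,307) and the tray centred near (553,338). The jar is at (502,195) and the fragment at (418,196). The side view shows the post at about (335,280) and the block top at (394,301), partly hidden by the jacket.

```bash
cat > h.py <<'E'
import numpy as np
from cell import robot
def ray(p,u,v):
    d=p['R'].T@np.array([(u-p['cx'])/p['fx'],(v-p['cy'])/p['fy'],1]); return -p['R'].T@p['t'],d
def at(p,u,v,z):
    c,d=ray(p,u,v); return c+d*(z-c[2])/d[2]
def tri(obs):
    A=np.zeros((3,3));b=np.zeros(3);L=[]
    for p,u,v in obs:
        c,d=ray(p,u,v);d=d/np.linalg.norm(d);P=np.eye(3)-np.outer(d,d);A+=P;b+=P@c
    x=np.linalg.solve(A,b);return x
def proj(p,X):
    c=p['R']@np.array(X)+p['t'];return p['fx']*c[0]/c[2]+p['cx'],p['fy']*c[1]/c[2]+p['cy']
E
python3 - <<'E'
from h import *
T=robot.camera_params("top");k=.7
for n,u,v,z in [("post",425,229,.088),("bl outer top L",407,296,.085),("bl outer bot corner",407,320,.085),("bl in near lip",382,296,.085),("bl in lip2",382,322,.085),("tr1",523,282,.03),("tr2",604,299,.03),("tr3",584,396,.03),("tr4",501,377,.03),("jar",502,190,.075),("frag",418,196,.02),("brush a",558,206,.01),("brush b",580,290,.01),("base1",443,218,.012),("base2",450,257,.012),("lipedge a",375,215,.107),("lip b",381,345,.107)]:
    print(n,at(T,u*k,v*k,z).round(3))
S=robot.camera_params("side")
print(tri([(T,425*k,229*k),(S,335*k,280*k)]))
E
```

```text
post [ 0.69  -0.072  0.088]
bl outer top L [ 0.557 -0.036  0.085]
bl outer bot corner [ 0.511 -0.036  0.085]
bl in near lip [0.558 0.012 0.085]
bl in lip2 [0.507 0.012 0.085]
tr1 [ 0.597 -0.272  0.03 ]
tr2 [ 0.561 -0.433  0.03 ]
tr3 [ 0.368 -0.382  0.03 ]
tr4 [ 0.406 -0.221  0.03 ]
jar [ 0.775 -0.228  0.075]
frag [ 0.783 -0.062  0.02 ]
brush a [ 0.764 -0.356  0.01 ]
brush b [ 0.584 -0.392  0.01 ]
base1 [ 0.738 -0.114  0.012]
base2 [ 0.654 -0.127  0.012]
lipedge a [0.713 0.025 0.107]
lip b [0.46  0.013 0.107]
[ 0.68957334 -0.07305324  0.07832463]
```

{"name": "jog_arm", "arguments": {"deltas": [0.25, 0.2, 0, 0, 0, 0.02, 0.5, 0.4, 0, 0, 0, 0.04, 0.75, 0.6, 0, 0, 0, 0.07, 1, 0.8, 0, 0, 0, 0.09], "claw": 1}}

```text
time: 0.43
tool_pos: [0.2233, -0.4293, 0.2373]
tool_rot: [-3.141, -0.0, 0.379]
contact_force: [0.6, 0.5, 0.6]
opening: 0.0918
```

{"name": "jog_arm", "arguments": {"deltas": [0.25, 0.2, 0, 0, 0, 0.02, 0.5, 0.4, 0, 0, 0, 0.04, 0.75, 0.6, 0, 0, 0, 0.07, 1, 0.8, 0, 0, 0, 0.09]}}

```text
time: 0.77
tool_pos: [0.3236, -0.3492, 0.2375]
tool_rot: [-3.141, 0.0, 0.521]
contact_force: [0.6, 0.2, -0.8]
opening: 0.0914
```

{"name": "jog_arm", "arguments": {"deltas": [0.25, 0.2, 0, 0, 0, 0.02, 0.5, 0.4, 0, 0, 0, 0.04, 0.75, 0.6, 0, 0, 0, 0.07, 1, 0.8, 0, 0, 0, 0.09]}}

```text
time: 1.1
tool_pos: [0.4236, -0.2691, 0.2375]
tool_rot: [-3.141, 0.0, 0.662]
contact_force: [-0.0, -0.6, 0.4]
opening: 0.0914
```

{"name": "jog_arm", "arguments": {"deltas": [0.25, 0.2, 0, 0, 0, 0.02, 0.5, 0.4, 0, 0, 0, 0.04, 0.75, 0.6, 0, 0, 0, 0.07, 1, 0.8, 0, 0, 0, 0.09]}}

```text
time: 1.43
tool_pos: [0.5236, -0.1891, 0.2373]
tool_rot: [-3.141, 0.0, 0.804]
contact_force: [-0.1, -0.5, -0.3]
opening: 0.0918
```

{"name": "jog_arm", "arguments": {"deltas": [0.25, 0.2, 0, 0, 0, 0.02, 0.5, 0.4, 0, 0, 0, 0.04, 0.75, 0.6, 0, 0, 0, 0.07, 1, 0.7, 0, 0, 0, 0.09, 1, 0.7, 0, 0, 0, 0.09]}}

```text
time: 1.85
tool_pos: [0.6257, -0.1176, 0.2364]
tool_rot: [-3.141, -0.001, 0.948]
contact_force: [-1.4, -0.6, -0.3]
opening: 0.0918
```

```bash
cat > look.py <<'E'
import sys,cv2,json
from h import *
n=sys.argv[1]
s=robot.observe();p=robot.camera_params("wrist")
im=robot.read_camera("wrist"); cv2.imwrite(f"pics/{n}.png",cv2.resize(im[:,:,::-1],(800,600),interpolation=cv2.INTER_CUBIC))
np.save(f"{n}.npy",p,allow_pickle=True)
print(s['time'],s['tool_pos'].round(4),s['tool_rot'].round(4),s['qpos'].round(3),s['contact_force'].round(2),-p['R'].T@p['t'])
E
python3 look.py w1
```

```text
1.85 [ 0.6257 -0.1176  0.2364] [-3.1414e+00 -1.2000e-03  9.4770e-01] [-3.070e-01  5.530e-01  1.189e+00  1.000e-03  1.400e+00  3.160e-01] [-1.41 -0.57 -0.33] [ 0.67306966 -0.0533751   0.38515154]
```

View pics/w1.png

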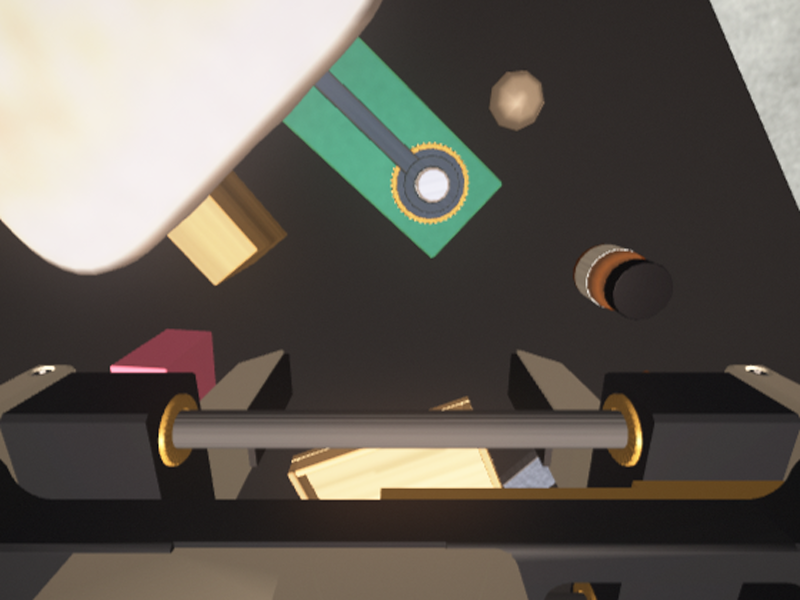

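The wrist view shows the post top at (433,185), with the collar ring around it. The bar runs up-left to (322,80). The block's outer top edge runs from (215,284) to (257,250).

Run:
```python
from h import *
W=np.load("w1.npy",allow_pickle=True).item();T=robot.camera_params("top");k=.7
for n,u,v,z in [("post",433,185,.088),("collar L",391,184,.058),("collar R",469,184,.058),("collar T",430,143,.058),("collar B",430,224,.058),("bar far",322,80,.074),("bar near",405,160,.074),("base c1",501,184,.012),("base c2",432,258,.012),("baseleft",284,123,.012),
 ("b out1",215,285,.085),("b out2",257,250,.085),("b in1",168,235,.085),("b in2",213,192,.085),("frag",517,100,.012),("jar",645,288,.075),("lip b",345,60,.107),("lip c",165,240,.107)]:
    print(n,at(W,u*k,v*k,z).round(4))
print(tri([(W,433*k,185*k),(T,425*k,229*k)]),tri([(W,236*k,267.5*k),(T,407*k,308*k)]))
```

```text
post [ 0.6881 -0.072   0.088 ]
collar L [ 0.6642 -0.0547  0.058 ]
collar R [ 0.7122 -0.0892  0.058 ]
collar T [ 0.7047 -0.048   0.058 ]
collar B [ 0.6713 -0.0967  0.058 ]
bar far [0.6666 0.0269 0.074 ]
bar near [ 0.6824 -0.0472  0.074 ]
base c1 [ 0.7402 -0.1104  0.012 ]
base c2 [ 0.6552 -0.129   0.012 ]
baseleft [0.6196 0.0363 0.012 ]
b out1 [ 0.5156 -0.0365  0.085 ]
b out2 [ 0.5586 -0.035   0.085 ]
b in1 [0.5138 0.0106 0.085 ]
b in2 [0.5608 0.0137 0.085 ]
frag [ 0.7855 -0.0617  0.012 ]
jar [ 0.7786 -0.2318  0.075 ]
lip b [0.6851 0.0187 0.107 ]
lip c [0.5215 0.0047 0.107 ]
[ 0.68774782 -0.07155733  0.09571573] [ 0.53497698 -0.0356763   0.07972784]
```

{"name": "jog_arm", "arguments": {"deltas": [0.2, 0.15, -0.25, 0, 0, 0.01, 0.4, 0.3, -0.5, 0, 0, 0.02, 0.62, 0.46, -0.75, 0, 0, 0.03, 0.62, 0.46, -1, 0, 0, 0.03, 0.62, 0.46, -1, 0, 0, 0.03]}}

```text
time: 2.32
tool_pos: [0.6814, -0.0737, 0.1311]
tool_rot: [-3.131, 0.004, 0.99]
contact_force: [-0.9, 0.1, -1.1]
opening: 0.0917
```

```bash
python3 -c "
from h import *
s=robot.observe();print(s['time'],s['tool_pos'],s['tool_rot'],s['qpos'],s['contact_force'])"
```

```text
2.3167 [ 0.68136616 -0.07374909  0.13106439] [-3.13099793  0.00447447  0.99007919] [-2.19328081e-01  7.31139780e-01  1.15401839e+00 -4.60201306e-04
  1.26792692e+00  3.61552542e-01] [-0.89820637  0.11307231 -1.13479475]
```

{"name": "jog_arm", "arguments": {"deltas": [0, 0, 0, 0, 0, 0, 0, 0, 0, 0, 0, 0]}}

```text
time: 2.48
tool_pos: [0.6846, -0.0757, 0.1395]
tool_rot: [3.14, -0.0, 0.988]
contact_force: [-0.8, -0.2, 0.4]
opening: 0.0917
```

{"name": "jog_arm", "arguments": {"deltas": [0.03, 0.03, -0.2, 0, 0, 0, 0.03, 0.03, -0.4, 0, 0, 0, 0.03, 0.03, -0.6, 0, 0, 0, 0.03, 0.03, -0.8, 0, 0, 0, 0.03, 0.03, -0.8, 0, 0, 0]}}

```text
time: 2.9
tool_pos: [0.6859, -0.0723, 0.0562]
tool_rot: [-3.138, 0.002, 0.988]
contact_force: [-0.5, 0.4, 0.2]
opening: 0.0914
```

{"name": "jog_arm", "arguments": {"deltas": [0.01, 0, 0, 0, 0, 0, 0.01, 0, 0, 0, 0, 0]}}

```text
time: 3.07
tool_pos: [0.69, -0.0723, 0.0607]
tool_rot: [3.137, -0.001, 0.989]
contact_force: [0.2, 0.7, 0.2]
opening: 0.0917
```

```bash
python3 look.py w2
```

```text
3.0667 [ 0.69   -0.0723  0.0607] [ 3.1375e+00 -1.5000e-03  9.8900e-01] [-0.215  0.807  1.208 -0.     1.122  0.367] [0.23 0.68 0.18] [ 0.73417588 -0.00594435  0.20954048]
```

View pics/w2.png

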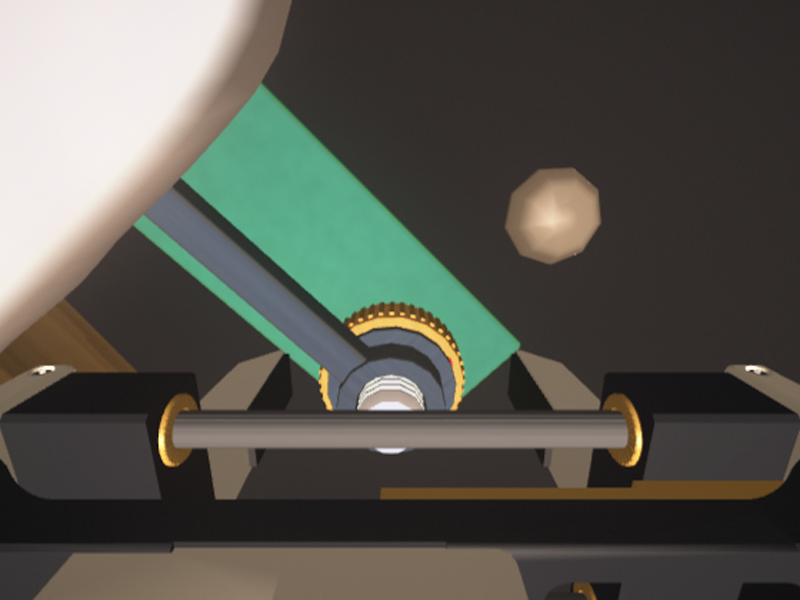

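The wrist view shows the fingers on either side of the collar, with the collar's edges at about (320,385) and (465,385). The bar passes clear of the left finger.

Run:
```python
from h import *
W=np.load("w2.npy",allow_pickle=True).item();k=.7
a=at(W,320*k,378*k,.058);b=at(W,465*k,378*k,.058);print(a,b,(a+b)/2,W['R'][0])
for X in [(.688,-.072,.058),(.688,-.072,.088),(.69,-.0723,.0607)]: print(np.array(proj(W,X))/k)
s=robot.observe();print(s['tool_pos'],s['tool_rot'])
```

```text
[ 0.6649283  -0.05396715  0.058     ] [ 0.71379988 -0.08631993  0.058     ] [ 0.68936409 -0.07014354  0.058     ] [ 0.83513772 -0.55002185  0.00457839]
[392.3009672  383.11908456]
[391.23042974 425.71179346]
[396.80815902 384.42960884]
[ 0.69008868 -0.07220648  0.06074824] [ 3.13721795e+00 -1.62183582e-03  9.89199321e-01]
```

{"name": "jog_arm", "arguments": {"deltas": [-0.02, 0, -0.03, 0, 0, 0, -0.02, 0, -0.03, 0, 0, 0]}}

```text
time: 3.28
tool_pos: [0.6868, -0.0716, 0.0557]
tool_rot: [3.14, -0.0, 0.99]
contact_force: [-0.8, -0.1, 0.4]
opening: 0.0921
```

{"name": "jog_arm", "arguments": {"deltas": [0, 0, 0, 0, 0, 0, 0, 0, 0, 0, 0, 0, 0, 0, 0, 0, 0, 0, 0, 0, 0, 0, 0, 0, 0, 0, 0, 0, 0, 0], "claw": 0, "newtons": 30}}

```text
time: 3.7
tool_pos: [0.6867, -0.0715, 0.0547]
tool_rot: [3.142, 0.0, 0.99]
contact_force: [0.5, 0.1, 0.2]
opening: 0.0632
```

{"name": "jog_arm", "arguments": {"deltas": [0, 0, 0, 0, 0, 0, 0, 0, 0, 0, 0, 0, 0, 0, 0, 0, 0, 0]}}

```text
time: 3.95
tool_pos: [0.6867, -0.0714, 0.0547]
tool_rot: [-3.142, 0.0, 0.99]
contact_force: [0.1, 0.4, -0.7]
opening: 0.0577
```

{"name": "jog_arm", "arguments": {"deltas": [0, 0, 0.002, 0, 0, 0.07, 0, 0, 0.004, 0, 0, 0.14, 0, 0, 0.006, 0, 0, 0.21, 0, 0, 0.008, 0, 0, 0.28, 0, 0, 0.0105, 0, 0, 0.35]}}

```text
time: 4.37
tool_pos: [0.687, -0.0716, 0.0557]
tool_rot: [3.141, 0.0, 1.545]
contact_force: [1.8, -0.5, -1.0]
opening: 0.0573
```

```bash
cat > o.py <<'E'
from h import *
s=robot.observe()
for k in ['time','tool_pos','tool_rot','contact_force','torque','opening','qpos']: print(k,np.round(s[k],4))
E
python3 o.py
```

```text
time 4.3667
tool_pos [ 0.687  -0.0716  0.0557]
tool_rot [3.1407 0.     1.5446]
contact_force [ 1.816  -0.5217 -0.9821]
torque [-0.0441 -0.3118 -0.1596]
opening 0.0573
qpos [-2.1470e-01  8.0890e-01  1.2197e+00  2.0000e-04  1.1121e+00 -1.8860e-01]
```

{"name": "jog_arm", "arguments": {"deltas": [0, 0, 0.002, 0, 0, 0.07, 0, 0, 0.004, 0, 0, 0.14, 0, 0, 0.006, 0, 0, 0.21]}}

```text
time: 4.62
tool_pos: [0.6872, -0.0715, 0.0564]
tool_rot: [3.14, 0.0, 1.875]
contact_force: [2.7, 1.7, -0.9]
opening: 0.0571
```

```bash
python3 o.py
```

```text
time 4.6167
tool_pos [ 0.6872 -0.0715  0.0564]
tool_rot [3.1402e+00 5.0000e-04 1.8745e+00]
contact_force [ 2.7451  1.6822 -0.9379]
torque [-0.0398 -0.4855 -0.0969]
opening 0.0571
qpos [-2.1470e-01  8.0830e-01  1.2190e+00  3.0000e-04  1.1129e+00 -5.1850e-01]
```

{"name": "jog_arm", "arguments": {"deltas": [0, 0, 0.002, 0, 0, 0.07, 0, 0, 0.004, 0, 0, 0.14, 0, 0, 0.006, 0, 0, 0.21, 0, 0, 0.008, 0, 0, 0.28, 0, 0, 0.0105, 0, 0, 0.35]}}

```text
time: 5.03
tool_pos: [0.6876, -0.0713, 0.0575]
tool_rot: [3.14, 0.002, 2.424]
contact_force: [3.8, 0.9, -1.9]
opening: 0.0571
```

```bash
python3 o.py
```

```text
time 5.0333
tool_pos [ 0.6876 -0.0713  0.0575]
tool_rot [3.1400e+00 1.5000e-03 2.4244e+00]
contact_force [ 3.8415  0.9052 -1.8762]
torque [ 0.1476 -0.7107 -0.1739]
opening 0.0571
qpos [-2.1440e-01  8.0730e-01  1.2179e+00  8.0000e-04  1.1143e+00 -1.0683e+00]
```

{"name": "jog_arm", "arguments": {"deltas": [0.01, 0, 0, 0, 0, 0, 0.01, 0, 0, 0, 0, 0, 0.01, 0, 0, 0, 0, 0, 0.01, 0, 0, 0, 0, 0], "claw": 1}}

```text
time: 5.37
tool_pos: [0.6876, -0.0716, 0.0574]
tool_rot: [-3.142, -0.0, 2.417]
contact_force: [-0.2, -0.1, -0.6]
opening: 0.0792
```

{"name": "jog_arm", "arguments": {"deltas": [0, 0, 0, 0, 0, -0.07, 0, 0, 0, 0, 0, -0.14, 0, 0, 0, 0, 0, -0.21, 0, 0, 0, 0, 0, -0.28, 0, 0, 0, 0, 0, -0.35]}}

```text
time: 5.78
tool_pos: [0.6875, -0.0716, 0.0574]
tool_rot: [-3.141, -0.0, 1.862]
contact_force: [0.6, -0.3, -0.1]
opening: 0.0914
```

{"name": "jog_arm", "arguments": {"deltas": [0, 0, 0, 0, 0, -0.07, 0, 0, 0, 0, 0, -0.14, 0, 0, 0, 0, 0, -0.21, 0, 0, 0, 0, 0, -0.28, 0, 0, 0, 0, 0, -0.35]}}

```text
time: 6.2
tool_pos: [0.6876, -0.0715, 0.0574]
tool_rot: [-3.141, 0.0, 1.313]
contact_force: [-0.6, 0.3, 0.3]
opening: 0.0918
```

{"name": "jog_arm", "arguments": {"deltas": [0, 0, 0, 0, 0, -0.07, 0, 0, 0, 0, 0, -0.14, 0, 0, 0, 0, 0, -0.21]}}

```text
time: 6.45
tool_pos: [0.6876, -0.0715, 0.0574]
tool_rot: [-3.142, 0.0, 0.983]
contact_force: [-0.5, -0.0, -0.2]
opening: 0.0917
```

{"name": "jog_arm", "arguments": {"deltas": [0, 0, 0, 0, 0, 0, 0, 0, 0, 0, 0, 0, 0, 0, 0, 0, 0, 0, 0, 0, 0, 0, 0, 0, 0, 0, 0, 0, 0, 0], "claw": 0}}

```text
time: 6.87
tool_pos: [0.6876, -0.0715, 0.0574]
tool_rot: [3.142, 0.0, 0.991]
contact_force: [0.4, -0.1, 0.1]
opening: 0.0632
```

{"name": "jog_arm", "arguments": {"deltas": [0, 0, 0, 0, 0, 0, 0, 0, 0, 0, 0, 0, 0, 0, 0, 0, 0, 0]}}

```text
time: 7.12
tool_pos: [0.687, -0.0711, 0.0573]
tool_rot: [-3.14, 0.0, 0.99]
contact_force: [-3.8, 2.2, 2.2]
opening: 0.0566
```

```bash
python3 o.py
```

```text
time 7.1167
tool_pos [ 0.687  -0.0711  0.0573]
tool_rot [-3.1399e+00  4.0000e-04  9.9020e-01]
contact_force [-3.8334  2.1943  2.1556]
torque [ 0.3385  0.6593 -0.0375]
opening 0.0566
qpos [-2.1410e-01  8.0840e-01  1.2158e+00  3.0000e-04  1.1191e+00  3.6650e-01]
```

{"name": "jog_arm", "arguments": {"deltas": [-0.004, 0.008, 0.002, 0, 0, 0.07, -0.004, 0.008, 0.004, 0, 0, 0.14, -0.004, 0.008, 0.006, 0, 0, 0.21, -0.004, 0.008, 0.008, 0, 0, 0.28]}}

```text
time: 7.45
tool_pos: [0.6871, -0.0711, 0.0582]
tool_rot: [-3.141, 0.0, 1.435]
contact_force: [-2.2, -0.1, 1.4]
opening: 0.0573
```

```bash
python3 o.py
```

```text
time 7.45
tool_pos [ 0.6871 -0.0711  0.0582]
tool_rot [-3.1413e+00  5.0000e-04  1.4349e+00]
contact_force [-2.2054 -0.0782  1.4347]
torque [-0.0923  0.449  -0.1315]
opening 0.0573
qpos [-2.1370e-01  8.0690e-01  1.2165e+00 -6.0000e-04  1.1185e+00 -7.7600e-02]
```

{"name": "jog_arm", "arguments": {"deltas": [0, 0, 0.002, 0, 0, 0.07, 0, 0, 0.004, 0, 0, 0.14, 0, 0, 0.006, 0, 0, 0.21, 0, 0, 0.008, 0, 0, 0.28]}}

```text
time: 7.78
tool_pos: [0.6871, -0.071, 0.059]
tool_rot: [-3.141, 0.0, 1.875]
contact_force: [-1.1, 0.4, 0.3]
opening: 0.0574
```

```bash
python3 o.py
```

```text
time 7.7833
tool_pos [ 0.6871 -0.071   0.059 ]
tool_rot [-3.1412e+00  3.0000e-04  1.8748e+00]
contact_force [-1.1329  0.401   0.3008]
torque [-0.0646  0.3966 -0.123 ]
opening 0.0574
qpos [-2.1360e-01  8.0610e-01  1.2158e+00 -5.0000e-04  1.1199e+00 -5.1740e-01]
```

{"name": "jog_arm", "arguments": {"deltas": [0, 0, 0.002, 0, 0, 0.07, 0, 0, 0.004, 0, 0, 0.14, 0, 0, 0.006, 0, 0, 0.21, 0, 0, 0.008, 0, 0, 0.28]}}

```text
time: 8.12
tool_pos: [0.6872, -0.071, 0.0599]
tool_rot: [-3.141, 0.0, 2.315]
contact_force: [-1.3, -0.6, 0.8]
opening: 0.0577
```

```bash
python3 o.py
```

```text
time 8.1167
tool_pos [ 0.6872 -0.071   0.0599]
tool_rot [-3.1413e+00  3.0000e-04  2.3147e+00]
contact_force [-1.3458 -0.6267  0.7947]
torque [-0.1198  0.2959 -0.1159]
opening 0.0577
qpos [-2.1360e-01  8.0510e-01  1.2151e+00 -5.0000e-04  1.1214e+00 -9.5730e-01]
```

{"name": "jog_arm", "arguments": {"deltas": [0, 0, 0.002, 0, 0, 0.07, 0, 0, 0.004, 0, 0, 0.14, 0, 0, 0.006, 0, 0, 0.21]}}

```text
time: 8.37
tool_pos: [0.6873, -0.0709, 0.0605]
tool_rot: [-3.141, 0.0, 2.645]
contact_force: [-1.6, 0.3, 1.1]
opening: 0.0571
```

```bash
python3 o.py
```

```text
time 8.3667
tool_pos [ 0.6873 -0.0709  0.0605]
tool_rot [-3.1413e+00  2.0000e-04  2.6446e+00]
contact_force [-1.5858  0.2637  1.0668]
torque [-0.0903  0.192  -0.0747]
opening 0.0571
qpos [-2.1350e-01  8.0440e-01  1.2145e+00 -4.0000e-04  1.1225e+00 -1.2871e+00]
```

{"name": "jog_arm", "arguments": {"deltas": [0, 0, 0, 0, 0, 0, 0, 0, 0, 0, 0, 0, 0, 0, 0, 0, 0, 0, 0, 0, 0, 0, 0, 0], "claw": 1}}

```text
time: 8.7
tool_pos: [0.6875, -0.0708, 0.0605]
tool_rot: [3.141, 0.001, 2.637]
contact_force: [-0.8, -0.0, 0.4]
opening: 0.0794
```

{"name": "jog_arm", "arguments": {"deltas": [0, 0, 0, 0, 0, -0.07, 0, 0, 0, 0, 0, -0.14, 0, 0, 0, 0, 0, -0.21, 0, 0, 0, 0, 0, -0.28, 0, 0, 0, 0, 0, -0.35]}}

```text
time: 9.12
tool_pos: [0.6874, -0.0707, 0.0604]
tool_rot: [3.141, 0.0, 2.082]
contact_force: [0.7, 0.0, -0.1]
opening: 0.0915
```

{"name": "jog_arm", "arguments": {"deltas": [0, 0, 0, 0, 0, -0.07, 0, 0, 0, 0, 0, -0.14, 0, 0, 0, 0, 0, -0.21, 0, 0, 0, 0, 0, -0.28, 0, 0, 0, 0, 0, -0.35]}}

```text
time: 9.53
tool_pos: [0.6874, -0.0707, 0.0604]
tool_rot: [3.141, 0.0, 1.532]
contact_force: [-0.0, -0.3, -0.2]
opening: 0.092
```

{"name": "jog_arm", "arguments": {"deltas": [0, 0, 0, 0, 0, -0.07, 0, 0, 0, 0, 0, -0.14, 0, 0, 0, 0, 0, -0.21, 0, 0, 0, 0, 0, -0.28, 0, 0, 0, 0, 0, -0.35]}}

```text
time: 9.95
tool_pos: [0.6874, -0.0707, 0.0604]
tool_rot: [3.141, -0.0, 0.983]
contact_force: [-0.1, 0.5, 0.4]
opening: 0.0917
```

{"name": "jog_arm", "arguments": {"deltas": [0, 0, 0, 0, 0, 0, 0, 0, 0, 0, 0, 0, 0, 0, 0, 0, 0, 0, 0, 0, 0, 0, 0, 0, 0, 0, 0, 0, 0, 0], "claw": 0}}

```text
time: 10.37
tool_pos: [0.6873, -0.0707, 0.0605]
tool_rot: [3.141, -0.0, 0.991]
contact_force: [-0.2, 0.6, 0.5]
opening: 0.0633
```

{"name": "jog_arm", "arguments": {"deltas": [0, 0, 0, 0, 0, 0, 0, 0, 0, 0, 0, 0, 0, 0, 0, 0, 0, 0]}}

```text
time: 10.62
tool_pos: [0.6872, -0.0706, 0.0604]
tool_rot: [-3.142, 0.0, 0.99]
contact_force: [-0.0, 0.9, 0.3]
opening: 0.0573
```

{"name": "jog_arm", "arguments": {"deltas": [0, 0, 0.002, 0, 0, 0.07, 0, 0, 0.004, 0, 0, 0.14, 0, 0, 0.006, 0, 0, 0.21]}}

```text
time: 10.87
tool_pos: [0.6871, -0.0706, 0.0611]
tool_rot: [-3.141, -0.0, 1.325]
contact_force: [-1.5, -0.5, 1.1]
opening: 0.0574
```

```bash
python3 o.py
```

```text
time 10.8667
tool_pos [ 0.6871 -0.0706  0.0611]
tool_rot [-3.1414e+00 -1.0000e-04  1.3250e+00]
contact_force [-1.4812 -0.4957  1.1461]
torque [-0.0114  0.0276 -0.1436]
opening 0.0574
qpos [-2.1330e-01  8.0370e-01  1.2143e+00  1.0000e-04  1.1238e+00  3.2500e-02]
```

{"name": "jog_arm", "arguments": {"deltas": [0, 0, 0.002, 0, 0, 0.07, 0, 0, 0.004, 0, 0, 0.14, 0, 0, 0.006, 0, 0, 0.21]}}

```text
time: 11.12
tool_pos: [0.687, -0.0706, 0.0617]
tool_rot: [-3.141, -0.0, 1.655]
contact_force: [-0.7, -0.5, 0.8]
opening: 0.0574
```

```bash
python3 o.py
```

```text
time 11.1167
tool_pos [ 0.687  -0.0706  0.0617]
tool_rot [-3.1412e+00 -3.0000e-04  1.6549e+00]
contact_force [-0.6874 -0.5431  0.794 ]
torque [ 0.0474  0.0819 -0.1249]
opening 0.0574
qpos [-2.1330e-01  8.0300e-01  1.2140e+00  2.0000e-04  1.1251e+00 -2.9740e-01]
```

{"name": "jog_arm", "arguments": {"deltas": [0, 0, 0.002, 0, 0, 0.07, 0, 0, 0.004, 0, 0, 0.14, 0, 0, 0.006, 0, 0, 0.21]}}

```text
time: 11.37
tool_pos: [0.687, -0.0706, 0.0623]
tool_rot: [-3.141, -0.0, 1.985]
contact_force: [-2.5, 0.4, -0.0]
opening: 0.0574
```

```bash
python3 o.py
```

```text
time 11.3667
tool_pos [ 0.687  -0.0706  0.0623]
tool_rot [-3.1412e+00 -4.0000e-04  1.9847e+00]
contact_force [-2.4937  0.4298 -0.0114]
torque [ 0.065   0.1027 -0.1138]
opening 0.0574
qpos [-2.1340e-01  8.0220e-01  1.2135e+00  1.0000e-04  1.1265e+00 -6.2730e-01]
```

{"name": "jog_arm", "arguments": {"deltas": [0, 0, 0.002, 0, 0, 0.07, 0, 0, 0.004, 0, 0, 0.14, 0, 0, 0.006, 0, 0, 0.21]}}

```text
time: 11.62
tool_pos: [0.6869, -0.0706, 0.0629]
tool_rot: [-3.141, -0.001, 2.314]
contact_force: [-2.5, 0.9, 1.1]
opening: 0.0574
```

```bash
python3 o.py
```

```text
time 11.6167
tool_pos [ 0.6869 -0.0706  0.0629]
tool_rot [-3.1413e+00 -7.0000e-04  2.3143e+00]
contact_force [-2.5255  0.9402  1.1429]
torque [ 0.0994  0.1196 -0.3138]
opening 0.0574
qpos [-2.1340e-01  8.0160e-01  1.2130e+00  2.0000e-04  1.1277e+00 -9.5700e-01]
```

{"name": "jog_arm", "arguments": {"deltas": [0, 0, 0.002, 0, 0, 0.07, 0, 0, 0.004, 0, 0, 0.14]}}

```text
time: 11.78
tool_pos: [0.6869, -0.0707, 0.0633]
tool_rot: [-3.141, -0.001, 2.534]
contact_force: [-1.9, 0.2, 1.7]
opening: 0.0572
```

```bash
python3 o.py
```

```text
time 11.7833
tool_pos [ 0.6869 -0.0707  0.0633]
tool_rot [-3.1415e+00 -9.0000e-04  2.5338e+00]
contact_force [-1.9355  0.2036  1.7251]
torque [ 0.0308  0.1895 -0.5192]
opening 0.0572
qpos [-2.1350e-01  8.0120e-01  1.2128e+00  3.0000e-04  1.1285e+00 -1.1766e+00]
```

{"name": "jog_arm", "arguments": {"deltas": [0, 0, 0.002, 0, 0, 0.07]}}

```text
time: 11.87
tool_pos: [0.6869, -0.0707, 0.0635]
tool_rot: [-3.142, -0.001, 2.644]
contact_force: [-1.2, 0.4, 1.8]
opening: 0.0569
```

```bash
python3 o.py
```

```text
time 11.8667
tool_pos [ 0.6869 -0.0707  0.0635]
tool_rot [-3.1416e+00 -1.0000e-03  2.6436e+00]
contact_force [-1.2456  0.4438  1.752 ]
torque [ 0.0284  0.1459 -0.5388]
opening 0.0569
qpos [-2.1350e-01  8.0100e-01  1.2126e+00  3.0000e-04  1.1289e+00 -1.2864e+00]
```

{"name": "jog_arm", "arguments": {"deltas": [0, 0, 0, 0, 0, 0, 0, 0, 0, 0, 0, 0, 0, 0, 0, 0, 0, 0, 0, 0, 0, 0, 0, 0], "claw": 1}}

```text
time: 12.2
tool_pos: [0.6874, -0.0707, 0.0634]
tool_rot: [3.141, 0.0, 2.637]
contact_force: [0.1, -0.8, 0.1]
opening: 0.0793
```

{"name": "jog_arm", "arguments": {"deltas": [0, 0, 0, 0, 0, -0.07, 0, 0, 0, 0, 0, -0.14, 0, 0, 0, 0, 0, -0.21, 0, 0, 0, 0, 0, -0.28, 0, 0, 0, 0, 0, -0.35]}}

```text
time: 12.62
tool_pos: [0.6873, -0.0706, 0.0634]
tool_rot: [3.141, 0.0, 2.082]
contact_force: [-0.3, -0.4, -0.2]
opening: 0.0917
```

{"name": "jog_arm", "arguments": {"deltas": [0, 0, 0, 0, 0, -0.07, 0, 0, 0, 0, 0, -0.14, 0, 0, 0, 0, 0, -0.21, 0, 0, 0, 0, 0, -0.28, 0, 0, 0, 0, 0, -0.35]}}

```text
time: 13.03
tool_pos: [0.6873, -0.0707, 0.0634]
tool_rot: [3.141, 0.0, 1.533]
contact_force: [-0.7, -0.4, -0.1]
opening: 0.0916
```

{"name": "jog_arm", "arguments": {"deltas": [0, 0, 0, 0, 0, 0, 0, 0, 0, 0, 0, 0, 0, 0, 0, 0, 0, 0, 0, 0, 0, 0, 0, 0, 0, 0, 0, 0, 0, 0], "claw": 0, "newtons": 50}}

```text
time: 13.45
tool_pos: [0.6873, -0.0707, 0.0634]
tool_rot: [3.141, 0.0, 1.541]
contact_force: [0.5, -0.1, -0.8]
opening: 0.0632
```

{"name": "jog_arm", "arguments": {"deltas": [0, 0, 0, 0, 0, 0, 0, 0, 0, 0, 0, 0, 0, 0, 0, 0, 0, 0]}}

```text
time: 13.7
tool_pos: [0.6871, -0.0707, 0.0634]
tool_rot: [-3.141, 0.0, 1.54]
contact_force: [-0.8, -0.6, 0.6]
opening: 0.057
```

{"name": "jog_arm", "arguments": {"deltas": [0, 0, 0.001, 0, 0, 0.04]}}

```text
time: 13.78
tool_pos: [0.6871, -0.0707, 0.0635]
tool_rot: [-3.141, -0.0, 1.601]
contact_force: [-0.8, 0.3, 1.1]
opening: 0.0571
```

```bash
python3 o.py
```

```text
time 13.7833
tool_pos [ 0.6871 -0.0707  0.0635]
tool_rot [-3.1413e+00 -3.0000e-04  1.6013e+00]
contact_force [-0.7786  0.3462  1.1424]
torque [-0.0149  0.0558 -0.6416]
opening 0.0571
qpos [-2.1340e-01  8.0100e-01  1.2124e+00  3.0000e-04  1.1285e+00 -2.4400e-01]
```

{"name": "jog_arm", "arguments": {"deltas": [0, 0, 0.001, 0, 0, 0.04]}}

```text
time: 13.87
tool_pos: [0.6871, -0.0707, 0.0636]
tool_rot: [-3.141, -0.0, 1.667]
contact_force: [-0.6, 0.2, 1.4]
opening: 0.0568
```

```bash
python3 o.py
```

```text
time 13.8667
tool_pos [ 0.6871 -0.0707  0.0636]
tool_rot [-3.1413e+00 -5.0000e-04  1.6668e+00]
contact_force [-0.5908  0.1676  1.3851]
torque [ 0.0364  0.1118 -0.695 ]
opening 0.0568
qpos [-2.1350e-01  8.0090e-01  1.2123e+00  4.0000e-04  1.1288e+00 -3.0970e-01]
```

{"name": "jog_arm", "arguments": {"deltas": [0, 0, 0.001, 0, 0, 0.03], "newtons": 60}}

```text
time: 13.95
tool_pos: [0.6871, -0.0707, 0.0637]
tool_rot: [-3.141, -0.001, 1.714]
contact_force: [-0.6, -0.9, 0.9]
opening: 0.0571
```

```bash
python3 o.py
```

```text
time 13.95
tool_pos [ 0.6871 -0.0707  0.0637]
tool_rot [-3.1413e+00 -6.0000e-04  1.7142e+00]
contact_force [-0.6454 -0.8899  0.9429]
torque [ 0.0301  0.0856 -0.7209]
opening 0.0571
qpos [-2.1350e-01  8.0080e-01  1.2123e+00  5.0000e-04  1.1290e+00 -3.5710e-01]
```

{"name": "jog_arm", "arguments": {"deltas": [0, 0, 0, 0, 0, 0]}}

```text
time: 14.03
tool_pos: [0.6871, -0.0707, 0.0638]
tool_rot: [-3.141, -0.0, 1.714]
contact_force: [-1.4, 0.1, 0.6]
opening: 0.0567
```

```bash
python3 o.py
```

```text
time 14.0333
tool_pos [ 0.6871 -0.0707  0.0638]
tool_rot [-3.1413e+00 -1.0000e-04  1.7144e+00]
contact_force [-1.3914  0.0901  0.568 ]
torque [0.0091 0.1064 0.5647]
opening 0.0567
qpos [-2.1340e-01  8.0070e-01  1.2123e+00 -1.0000e-04  1.1289e+00 -3.5700e-01]
```

{"name": "jog_arm", "arguments": {"deltas": [0, 0, 0, 0, 0, 0, 0, 0, 0, 0, 0, 0, 0, 0, 0, 0, 0, 0, 0, 0, 0, 0, 0, 0], "claw": 1}}

```text
time: 14.37
tool_pos: [0.6874, -0.0707, 0.0637]
tool_rot: [3.141, 0.0, 1.712]
contact_force: [0.1, -0.7, -1.0]
opening: 0.0787
```

{"name": "jog_arm", "arguments": {"deltas": [0, 0, 0.35, 0, 0, 0, 0, 0, 0.7, 0, 0, 0, -0.1, 0.05, 1, 0, 0, 0, -0.4, 0.15, 1, 0, 0, 0, -0.8, 0.25, 1, 0, 0, -0.04]}}

```text
time: 14.78
tool_pos: [0.6092, -0.046, 0.1659]
tool_rot: [3.134, 0.002, 1.649]
contact_force: [0.1, -0.4, -0.8]
opening: 0.0915
```

{"name": "jog_arm", "arguments": {"deltas": [-0.4, 0.1, 0, 0, 0, 0, -0.7, 0.22, 0, 0, 0, -0.02, -0.7, 0.22, 0, 0, 0, -0.04, -0.7, 0.22, 0, 0, 0, -0.04]}}

```text
time: 15.12
tool_pos: [0.5361, -0.0231, 0.1645]
tool_rot: [3.141, 0.0, 1.586]
contact_force: [0.7, -0.6, 1.4]
opening: 0.0919
```

```bash
python3 look.py w3
```

```text
15.1167 [ 0.5361 -0.0231  0.1645] [3.1410e+00 1.0000e-04 1.5859e+00] [-0.186  0.432  1.601  0.     1.107 -0.201] [ 0.72 -0.65  1.43] [0.53569731 0.05633416 0.31315059]
```

View pics/w3.png

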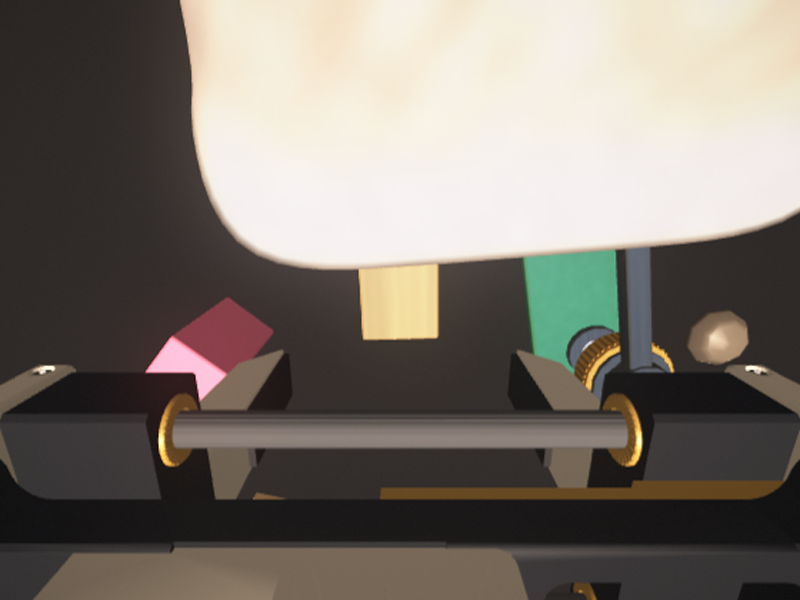

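The wrist view shows the pine block's protruding top between the fingers: outer edge from (362,340) to (438,337), lip edge at v≈265.

Run:
```python
from h import *
W=np.load("w3.npy",allow_pickle=True).item();k=.7
for u,v in [(362,340),(438,337),(359,270),(439,265)]: print(at(W,u*k,v*k,.085).round(4))
print(np.array(proj(W,(.5361,-.0231,.1645)))/k)
```

```text
[ 0.515  -0.0374  0.085 ]
[ 0.5599 -0.0349  0.085 ]
[0.5139 0.0049 0.085 ]
[0.5586 0.0084 0.085 ]
[397.3851558  383.26716105]
```

{"name": "jog_arm", "arguments": {"deltas": [0.01, 0, -0.25, 0, 0, 0.015, 0.01, 0, -0.5, 0, 0, 0.015, 0.01, 0, -0.75, 0, 0, 0.015, 0.01, 0, -0.96, 0, 0, 0.015, 0.01, 0, -0.96, 0, 0, 0.015]}}

```text
time: 15.58
tool_pos: [0.537, -0.0238, 0.0638]
tool_rot: [-3.135, -0.001, 1.611]
contact_force: [-1.8, -0.4, -0.9]
opening: 0.0918
```

{"name": "jog_arm", "arguments": {"deltas": [0, 0, 0, 0, 0, 0, 0, 0, 0, 0, 0, 0, 0, 0, 0, 0, 0, 0, 0, 0, 0, 0, 0, 0, 0, 0, 0, 0, 0, 0], "claw": 0, "newtons": 25}}

```text
time: 16.0
tool_pos: [0.539, -0.0238, 0.0688]
tool_rot: [3.139, 0.0, 1.61]
contact_force: [-0.9, 0.1, -0.1]
opening: 0.0628
```

{"name": "jog_arm", "arguments": {"deltas": [0, 0, 0, 0, 0, 0, 0, 0, 0, 0, 0, 0, 0, 0, 0, 0, 0, 0, 0, 0, 0, 0, 0, 0, 0, 0, 0, 0, 0, 0]}}

```text
time: 16.42
tool_pos: [0.5383, -0.0238, 0.068]
tool_rot: [3.141, 0.0, 1.61]
contact_force: [-0.7, -1.7, 1.8]
opening: 0.0454
```

```bash
python3 o.py
```

```text
time 16.4167
tool_pos [ 0.5383 -0.0238  0.068 ]
tool_rot [3.1414e+00 2.0000e-04 1.6103e+00]
contact_force [-0.6772 -1.7109  1.7557]
torque [-0.0775  0.0887 -0.0185]
opening 0.0454
qpos [-1.8640e-01  5.6060e-01  1.6967e+00 -1.0000e-04  8.8410e-01 -2.2570e-01]
```

Gripped at 45 mm. Now a short tug of 2 mm to feel whether the block is loose.

{"name": "jog_arm", "arguments": {"deltas": [0, -0.01, 0, 0, 0, 0, 0, -0.02, 0, 0, 0, 0, 0, -0.02, 0, 0, 0, 0]}}

```text
time: 16.67
tool_pos: [0.5382, -0.0245, 0.0679]
tool_rot: [3.141, -0.002, 1.61]
contact_force: [-1.0, 5.0, 4.2]
opening: 0.045
```

```bash
python3 o.py
```

```text
time 16.6667
tool_pos [ 0.5382 -0.0245  0.0679]
tool_rot [ 3.1414e+00 -1.8000e-03  1.6102e+00]
contact_force [-1.0217  5.0415  4.2211]
torque [ 1.0312 -0.0828  0.0673]
opening 0.045
qpos [-0.1889  0.5608  1.6966  0.0024  0.8845 -0.2298]
```

{"name": "jog_arm", "arguments": {"deltas": [0, -0.01, 0, 0, 0, 0, 0, -0.01, 0, 0, 0, 0, 0, -0.01, 0, 0, 0, 0]}}

```text
time: 16.92
tool_pos: [0.5382, -0.0253, 0.0679]
tool_rot: [3.141, -0.002, 1.61]
contact_force: [-0.3, 6.5, 3.3]
opening: 0.045
```

{"name": "jog_arm", "arguments": {"deltas": [0, -0.005, 0.01, 0, 0, 0, 0, -0.005, 0.01, 0, 0, 0, 0, -0.005, 0.01, 0, 0, 0]}}

```text
time: 17.17
tool_pos: [0.5381, -0.0274, 0.0684]
tool_rot: [-3.141, 0.0, 1.61]
contact_force: [1.3, -0.2, -2.4]
opening: 0.0449
```

{"name": "jog_arm", "arguments": {"deltas": [0, -0.005, 0, 0, 0, 0, 0, -0.005, 0, 0, 0, 0, 0, -0.005, 0, 0, 0, 0]}}

```text
time: 17.42
tool_pos: [0.5382, -0.0279, 0.0685]
tool_rot: [-3.141, 0.0, 1.61]
contact_force: [-0.3, -0.2, -2.3]
opening: 0.0453
```

The block hangs free: the wrist reads about 2.3 N, close to its weight, with no drag. I'm drawing it out now.

{"name": "jog_arm", "arguments": {"deltas": [0, -0.03, 0, 0, 0, 0, 0, -0.07, 0, 0, 0, 0, 0, -0.12, 0, 0, 0, 0, 0.01, -0.2, 0, 0, 0, 0]}}

```text
time: 17.75
tool_pos: [0.5391, -0.048, 0.0687]
tool_rot: [-3.141, -0.0, 1.611]
contact_force: [-0.0, 0.1, -2.6]
opening: 0.045
```

{"name": "jog_arm", "arguments": {"deltas": [0.01, -0.15, 0, 0, 0, 0, 0.01, -0.3, 0, 0, 0, 0, 0.02, -0.45, 0, 0, 0, 0, 0.02, -0.6, 0, 0, 0, 0, 0.02, -0.7, 0, 0, 0, 0]}}

```text
time: 18.17
tool_pos: [0.5415, -0.1198, 0.0689]
tool_rot: [3.141, 0.001, 1.609]
contact_force: [0.3, 0.2, -0.8]
opening: 0.0454
```

```bash
python3 o.py
```

```text
time 18.1667
tool_pos [ 0.5415 -0.1198  0.0689]
tool_rot [3.1408e+00 7.0000e-04 1.6091e+00]
contact_force [ 0.2956  0.1911 -0.835 ]
torque [-0.1137 -0.1498 -0.0307]
opening 0.0454
qpos [-3.5580e-01  5.8150e-01  1.6508e+00 -4.0000e-04  9.0820e-01 -3.9390e-01]
```

{"name": "jog_arm", "arguments": {"deltas": [0, -0.1, 0.2, 0, 0, 0, 0, -0.3, 0.45, 0, 0, 0, -0.1, -0.55, 0.6, 0, 0, 0, -0.2, -0.8, 0.6, 0, 0, 0, -0.3, -1, 0.6, 0, 0, 0]}}

```text
time: 18.58
tool_pos: [0.5114, -0.2201, 0.1302]
tool_rot: [3.139, 0.002, 1.61]
contact_force: [-0.2, -0.2, -1.5]
opening: 0.0452
```

{"name": "jog_arm", "arguments": {"deltas": [-0.1, -0.3, 0, 0, 0, 0, -0.2, -0.6, 0, 0, 0, 0, -0.25, -0.8, 0, 0, 0, 0, -0.28, -1, 0, 0, 0, 0]}}

```text
time: 18.92
tool_pos: [0.4821, -0.3197, 0.1289]
tool_rot: [3.142, 0.0, 1.609]
contact_force: [1.8, -0.7, -1.8]
opening: 0.0448
```

{"name": "jog_arm", "arguments": {"deltas": [0, -0.25, 0, 0, 0, 0, 0, -0.42, 0, 0, 0, 0, 0, -0.42, -0.15, 0, 0, 0, 0, -0.42, -0.3, 0, 0, 0]}}

```text
time: 19.25
tool_pos: [0.4832, -0.362, 0.0991]
tool_rot: [3.14, 0.002, 1.608]
contact_force: [0.7, 0.1, -1.5]
opening: 0.0453
```

```bash
python3 o.py;  python3 look.py w4
python3 - <<'E'
from h import *
import cv2
im=robot.read_camera("top"); cv2.imwrite("pics/t2.png",cv2.resize(im[120:320,220:450,::-1],None,fx=3,fy=3,interpolation=cv2.INTER_CUBIC))
E
```

```text
time 19.25
tool_pos [ 0.4832 -0.362   0.0991]
tool_rot [3.1395e+00 2.2000e-03 1.6081e+00]
contact_force [ 0.6569  0.0879 -1.5037]
torque [-0.0445 -0.1057 -0.0537]
opening 0.0453
qpos [-0.7698  0.6158  1.478  -0.      1.0448 -0.8071]
19.25 [ 0.4832 -0.362   0.0991] [3.1395e+00 2.2000e-03 1.6081e+00] [-0.77   0.616  1.478 -0.     1.045 -0.807] [ 0.66  0.09 -1.5 ] [ 0.4808739  -0.28233835  0.24767865]
```

View pics/t2.png

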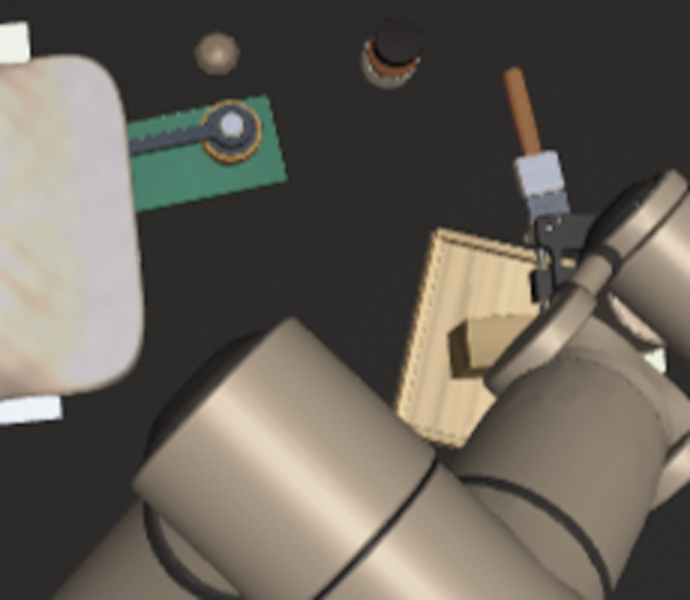

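The top crop shows the block held inside the tray's outline, the lip's edge in place, and the jar, brush and fragment undisturbed. I'll lower it.

{"name": "jog_arm", "arguments": {"deltas": [0, 0, -0.08, 0, 0, 0, 0, 0, -0.15, 0, 0, 0, 0, 0, -0.19, 0, 0, 0, 0, 0, -0.21, 0, 0, 0, 0, 0, -0.21, 0, 0, 0]}}

```text
time: 19.77
tool_pos: [0.4832, -0.3594, 0.0774]
tool_rot: [-3.141, -0.0, 1.611]
contact_force: [0.2, 0.1, -1.2]
opening: 0.0449
```

{"name": "jog_arm", "arguments": {"deltas": [0, 0, -0.01, 0, 0, 0, 0, 0, -0.015, 0, 0, 0, 0, 0, -0.015, 0, 0, 0]}}

```text
time: 20.02
tool_pos: [0.4834, -0.3597, 0.0765]
tool_rot: [3.141, 0.0, 1.61]
contact_force: [-0.3, 0.4, -2.0]
opening: 0.0451
```

{"name": "jog_arm", "arguments": {"deltas": [0, 0, -0.008, 0, 0, 0, 0, 0, -0.012, 0, 0, 0, 0, 0, -0.012, 0, 0, 0]}}

```text
time: 20.27
tool_pos: [0.4835, -0.36, 0.0759]
tool_rot: [3.141, 0.001, 1.61]
contact_force: [-0.4, 0.1, 3.9]
opening: 0.0453
```

Contact with the tray floor (+3.9 N). I'll release and retreat.

{"name": "jog_arm", "arguments": {"deltas": [0, 0, 0.004, 0, 0, 0, 0, 0, 0.004, 0, 0, 0, 0, 0, 0.004, 0, 0, 0, 0, 0, 0.004, 0, 0, 0, 0, 0, 0.004, 0, 0, 0], "claw": 1}}

```text
time: 20.68
tool_pos: [0.4832, -0.3596, 0.0753]
tool_rot: [-3.142, -0.0, 1.61]
contact_force: [-1.0, 1.2, 0.9]
opening: 0.0736
```

{"name": "jog_arm", "arguments": {"deltas": [0, 0, 0.2, 0, 0, 0, 0, 0, 0.5, 0, 0, 0, 0, 0, 0.8, 0, 0, 0, 0, 0, 1, 0, 0, 0, 0, 0, 1, 0, 0, 0]}}

```text
time: 21.1
tool_pos: [0.485, -0.3613, 0.1805]
tool_rot: [3.135, 0.006, 1.61]
contact_force: [-0.1, -0.2, 1.2]
opening: 0.0919
```

{"name": "jog_arm", "arguments": {"deltas": [-0.3, -0.2, 0.2, 0, 0, 0, -0.6, -0.4, 0.4, 0, 0, 0, -1, -0.7, 0.5, 0, 0, 0, -1, -0.7, 0.5, 0, 0, 0, -1, -0.7, 0.5, 0, 0, 0]}}

```text
time: 21.52
tool_pos: [0.3812, -0.4315, 0.2256]
tool_rot: [3.142, 0.001, 1.606]
contact_force: [-0.0, 0.6, -0.0]
opening: 0.0919
```

```bash
python3 o.py
python3 - <<'E'
from h import *
import cv2
im=robot.read_camera("top"); cv2.imwrite("pics/t3.png",cv2.resize(im[120:320,220:450,::-1],None,fx=3,fy=3,interpolation=cv2.INTER_CUBIC))
im=robot.read_camera("side"); cv2.imwrite("pics/s3.png",cv2.resize(im[140:300,160:380,::-1],None,fx=3,fy=3,interpolation=cv2.INTER_CUBIC))
E
```

```text
time 21.5167
tool_pos [ 0.3812 -0.4315  0.2256]
tool_rot [3.1415e+00 8.0000e-04 1.6061e+00]
contact_force [-0.0406  0.5634 -0.0164]
torque [ 0.0134 -0.1287  0.022 ]
opening 0.0919
qpos [-9.8010e-01  4.4420e-01  1.4001e+00 -4.0000e-04  1.2965e+00 -1.0153e+00]
```

View pics/t3.png

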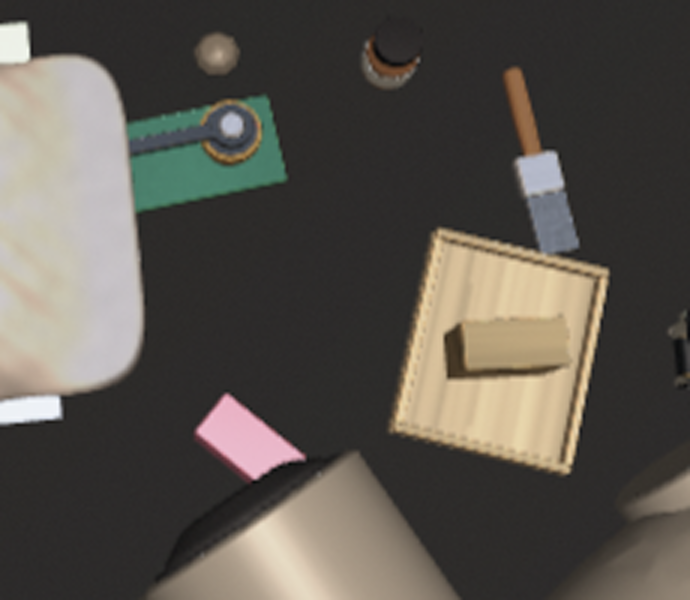

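View pics/s3.png

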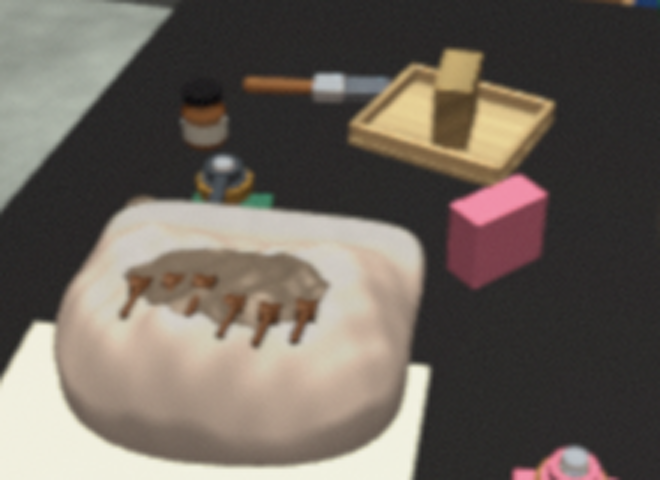

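The pictures show the block standing upright inside the tray at about (505,345) in the top crop, the jacket in place, and the jar, brush and fragment unmoved. The robot is clear, so I'm handing in.

```bash
python3 -c "
from cell import robot
print(robot.hand_in())"
```

```text
the job is handed in; nothing more can be done
None
```

I turned the collar up by regrip strokes until the prop carried the lip, then drew the block out and stood it in the tray. I handed in at about 21.6 s; the hand-in gives no verdict.

- **Taking the weight:** the collar turned freely at about 0.12 N m for roughly 7.5 mm of climb, then the torque rose. It reached about 0.7 N m, above the 0.15 to 0.4 the task text gives. I think the fingers slipped a little at 30 N grip, so I regripped at 50 and then 60 N and turned about 0.3 mm more.
- **Checking the block was loose:** the first short tug met about 6.5 N while the tool was also pressing down about 4 N, so it did not settle the question. After I raised the tool about 0.5 mm, the block slid freely with no drag. The wrist then read about 2.3 N, close to the block's weight.
- **Drawing out and placing:** the block came out with almost no horizontal force, touched the tray floor at about 4 N, and was released.
- **Last pictures:** the block stands upright near the tray's centre. The jacket, jar, brush and fragment look unmoved, and the arm is clear.
- **Not measured:** I estimated the lip's rise only from the collar turn, at about 1.4 mm of climb after first touch (1.6 mm at most). No camera view was fine enough to confirm it.

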